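Grease a bearing with a push gun

TASK

Grease the shaft bearing: pull the rubber dust cap off its slanting grease nipple and put the cap in the steel dish, then take the push-type grease gun out of its wooden block and press its coupler squarely onto the nipple until it snaps on. Keep pushing along the nipple so that the gun's spring is squeezed well past half of its travel, and finish holding it there, steady, with the gun still in the gripper; do not ram the nipple, and leave the other things on the bench where they lie.

Things in the scene. Friction and masses are not known exactly. Their poses are not given: they have to be found in the camera images.
- bearing: Grey cast pillow-block bearing with a short steel shaft, on a 145 x 85 x 16 mm wooden board fixed to the bench. Origin: centre of the board's underside. The shaft lies along its y axis, 53 mm above the bench, 94 mm long; the round housing has radius 32 mm. The nipple leans towards its -x.
- nipple: Steel button-head grease nipple, standing radially on top of the bearing's housing and tilted 0.5 rad (29 deg) from vertical. Origin: centre of the flat crown of its head; z axis: along the nipple, outward and up. From the crown down: 8 mm head, 16 mm across, tapered both ways; neck 10 mm across to 19 mm below the crown; 16 mm hexagon down to 31 mm; housing at 36 mm. The crown lies 68 mm from the shaft's axis. Fixed to the bearing.
- cap: Black rubber dust cap, 25 mm across and 26 mm long, open below, 15 g, sitting loosely over the nipple (closed end outward, 1.5 mm of play round the head). Origin: its middle, 13 mm from either end; z axis: its own axis, towards the closed end. On the nipple its origin lies about 9 mm below the crown and its closed end 4 mm above it. Pull it off along the nipple: clear after 26 mm.
- dish: Round steel small-parts dish, 110 mm across and 22 mm high, fixed. Origin: centre of its underside; its floor is a few mm above the bench.
- gun_block: Wooden bench block, 80 x 80 x 66 mm, fixed; a 35 mm wide, 60 mm deep hole in its top holds the gun upright, coupler down. Origin: centre of its underside.
- gun: Push-type grease gun, about 0.4 kg in all, symmetric about its z axis (towards the handle). Origin: centre of the lower rim of the aluminium reservoir, which is 46 mm wide from z = 0 to 46 mm and rests on the block's top; above it the black round handle, 30 mm wide, from z = 46 mm to 97 mm (its end). The coupler hangs 56 mm below the origin when the spring is relaxed. Lift it 60 mm to clear the block.
- gun_grip (a point): Point on the gun's axis in the middle of the black handle, 72 mm from the gun's origin (128 mm from the coupler's mouth when relaxed), where it is best gripped from its end, fingers along the gun's axis; its z axis is the gun's, towards the handle's end. The shoulder of the reservoir lies 26 mm below.
- coupler_mouth (a point): Centre of the coupler's open mouth, the lowest end of the gun; the mouth is a funnel 24 mm wide narrowing to 18 mm; z axis along the gun, towards the handle. The coupler is 31 mm across.
- coupler_seat (a point): Floor of the coupler's bore, 16 mm inside the mouth. Four sprung balls 6 mm inside the mouth have to ride over the nipple's head (about 6 to 9 N along the axis): the coupler first yields a few mm into the gun, then jumps forward as they snap in behind the head. Snapped on, the crown sits on this seat, so this point and the nipple's origin coincide.
- coupler (a joint): How far the coupler has been pushed into the gun against its spring, m: 0 relaxed, 0.018 at the stop. It takes about 5 N to start, 10 N at 10 mm and 14 N at the stop.
- pliers: Pliers with red grips, 58 x 171 x 17 mm, lying near the front of the bench; leave alone.
- wax_block: Beeswax block 34 x 55 x 21 mm; leave alone.
- stitch_awl: Stitching awl, 30 x 172 x 31 mm; leave alone.
- cork_block: Cork sanding block 85 x 55 x 30 mm; leave alone.
- tack_tin: Round green tin, 80 x 80 x 27 mm; leave alone.
- sharpening_stone: Grey sharpening stone 50 x 150 x 25 mm; leave alone.
There are look-alikes about, which are no part of the job. What is shaped like the gun but pink is not meant.

How it is judged:
By the outcome, as a careful person would: the job done as asked, in the order asked, and still so for the second after the job is handed in, while the arm keeps its last pose, push and grip.
It also fails if it takes over 67 s, if anything falls off the work surface, if the arm or the gripper's body presses on something with over 40 N, if the wrist force passes 120 N, or if a joint passes its speed limit or range.

ROBOT

A 6-joint arm with a two-finger parallel gripper is mounted at the origin on a cart in front of the work surface, level with it; the furniture and walls round the work are solid. World frame = base frame: x ahead of the robot, y to its left, z up, the work surface at z = 0. Lengths are in m, angles in rad, forces in N, time in s.
With the tool pointing down it reaches from about 0.375 to 0.975 m from the base axis. Payload 3.8 kg.
Tool frame: the origin (TCP) lies on the centre line of the jaws, within the pads' length; the fingertips stand 17 mm ahead of it and the grasp point (between the pads) lies 2 mm behind it (bot.tip_extent is the distance from the TCP to the fingertips, in m); z points along the fingers, y is the line along which they close (so a half turn about z gives the same grasp; the last joint's range is limited). The gripper opens to 85 mm and grips with 20 to 120 N. Pads are 22 mm wide; open, the fingers measure 114 mm over their backs; the gripper's body (76 mm by 85 mm) begins 54 mm behind the grasp point. The pads swing forward as they close: fully open they stand 13 mm farther back than shut.
Start: joints at [1.194, 0.264, 1.604, -0, 1.274, -0.037], TCP at [0.225, 0.636, 0.248] pointing down, gripper open.
Joint ranges: [-2.63, 2.63], [-0.94, 2.18], [0.31, 2.57], [-1.31, 4.45], [0, 2.66], [-2.55, 2.55]. Speed limits (rad/s): [2.57, 2.57, 3.14, 3.14, 3.14, 3.14].

INTERFACE

Orientations are given as a rotation vector (axis times angle).
In Python, from workcell import readout, read_camera, finish_job, bot gives the robot as it stands.
- The arm moves only by the tool jog_arm, never from a script. Its argument "deltas" is one flat list of numbers, 7 for each row, row after row: the shift along the tool's x, y, z in m, then the turn, a rotation vector about the tool's x, y, z in degrees, then the gripper command: -1 is shut, 1 is fully open, values between are in proportion. A call has 1 to 8 rows; each row is the pose to reach, as a shift and turn from the pose commanded when the call began, along the tool's axes at that moment; what a row does not reach only later rows make up. A row lasts 1/10 s, in which the tool goes at most 50 mm and 8.59 degrees, less where a joint would pass 70% of its speed; a pose out of reach is approached as far as the arm can. A call with a gripper value outside its range is refused whole. The fingers move at their own pace and stop on an object; "squeeze" is the grip in N (left out, the last holds). Time passes only in rows, so rows that repeat a pose let the fingers close. It gives the time, the measured TCP pose, the force, the opening and the grip force at its end, in the units of the state.
- readout.read_state(): the state, without advancing time (a new reading comes with each control period).
- read_camera(name): name is "side" or "top"; returns a dict with "color" (480x640x3 uint8, blue, green, red), "fx", "fy", "cx", "cy" (pixels), "origin" and "attitude" of the camera in the world. Camera axes: x right, y down, z forward; pixel columns grow to the right and rows downward; lengths in m; the calibration is good to about 2 mm. A picture is of the moment at which its call begins. There is no depth.
- finish_job(): hands the job in; it is judged then, once.
The state is a dict: "time": time; "q": joint angles; "joint_vel": joint speeds; "joint_torque": joint torques, N m; "tool_pos": TCP position; "tcp_rot": TCP orientation; "wrist_force": force on the tool from outside, world axes, zero at the start; "torque": the same for the moment, N m; "width": opening from 0.0 (shut) to 1.0 (fully open); "grip_force": force on a finger pad.
Only numpy, scipy, OpenCV 4.12 (cv2) and the standard library are available. Lean on these libraries where they do the work, as an engineer would, in place of code of your own. Each camera call takes 0.05 s, during which the arm holds its last target. There are 200 camera calls.

## Working session

There is one attempt and no reset: what is moved stays moved. The work goes in short steps, Python scripts to look and compute and a tool call to move; the robot and the scene stay as the last step left them, time stands still between calls to the robot, and variables do not carry over. Pictures are saved under pics/ and viewed, at most 10 in all, crops included, and the job is handed in when it is done.

Besides the shell and the picture viewer there is one more tool, called after "Emit:" as name(argument=value, ...), one argument or row to a line, values as JSON. jog_arm: Moves the arm, as the interface text tells. Its arguments: {"type":"object","properties":{"deltas":{"type":"array"},"squeeze":{"type":"number"}},"required":["deltas"]}

```bash
mkdir -p pics; ls; cat > h.py <<'E'
import numpy as np, cv2
from scipy.spatial.transform import Rotation as R
from workcell import readout, read_camera, finish_job, bot
def cam(n,name=None):
    c=read_camera(n)
    if name: cv2.imwrite('pics/'+name,c['color'])
    return c
def A(c):
    a=np.array(c['attitude'],float)
    return a if a.shape==(3,3) else R.from_rotvec(a).as_matrix()
def ray(c,u,v):
    d=A(c)@np.array([(u-c['cx'])/c['fx'],(v-c['cy'])/c['fy'],1.]); return np.array(c['origin']),d/np.linalg.norm(d)
def atz(c,u,v,z):
    o,d=ray(c,u,v); return o+d*(z-o[2])/d[2]
def tri(r1,r2):
    (o1,d1),(o2,d2)=r1,r2
    s=np.linalg.lstsq(np.c_[d1,-d2],o2-o1,rcond=None)[0]
    p,q=o1+s[0]*d1,o2+s[1]*d2
    return (p+q)/2,np.linalg.norm(p-q)
def proj(c,p):
    q=A(c).T@(np.array(p)-c['origin']); return np.array([c['cx']+c['fx']*q[0]/q[2],c['cy']+c['fy']*q[1]/q[2]])
E
python3 - <<'E'
from h import *
import pickle
d={}
for n in ('side','top'):
    c=cam(n,n+'0.png'); d[n]=c; print(n,c['fx'],c['fy'],c['cx'],c['cy'],c['origin'],c['attitude'])
pickle.dump(d,open('c0.pkl','wb'))
print(readout.read_state())
E
```

```text
pics
side 439.6777617184282 439.6777617184282 321.01642412693917 242.40032508369336 [ 0.59143455 -0.9000568   0.7835036 ] [-2.18811208 -0.02078071  0.02120776]
top 468.0912439888072 468.0912439888072 319.6609298041574 242.84204908844362 [ 3.33232362e-01 -1.18369911e-03  1.23036422e+00] [-2.15699948  2.03402766 -0.22374033]
{'time': 0.1, 'q': array([ 1.19413079e+00,  2.64712111e-01,  1.60524757e+00,  1.24196726e-06,
        1.27372012e+00, -3.69234529e-02]), 'joint_vel': array([ 5.68018326e-04, -1.90529303e-03, -1.82731803e-03, -2.39856086e-04,
        6.13205000e-04,  1.63742195e-05]), 'joint_torque': array([-1.23089361e-03, -5.16706109e+01, -3.68588161e+01, -3.24983330e-05,
        6.24232154e-03, -3.31716862e-06]), 'tool_pos': array([0.22472173, 0.63581953, 0.24705792]), 'tcp_rot': array([-0.53103037, -3.09594915,  0.00320781]), 'wrist_force': array([-0.41335529, -0.43428992, -0.63525412]), 'torque': array([-0.01010793,  0.02960323, -0.01876987]), 'grip_force': 0.0, 'width': 0.9989061952315461}
```

View pics/top0.png

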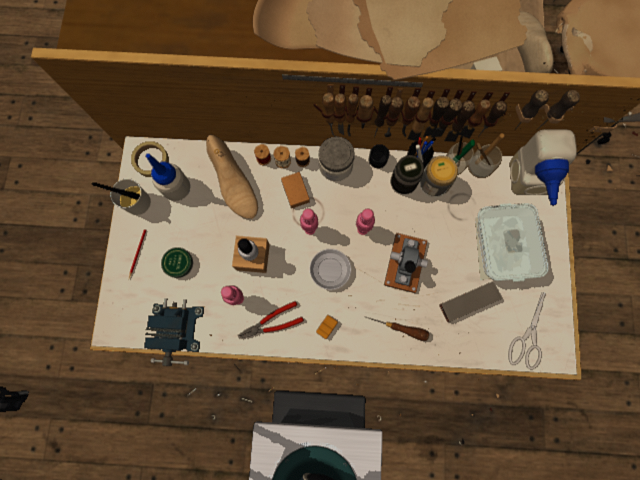

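View pics/side0.png

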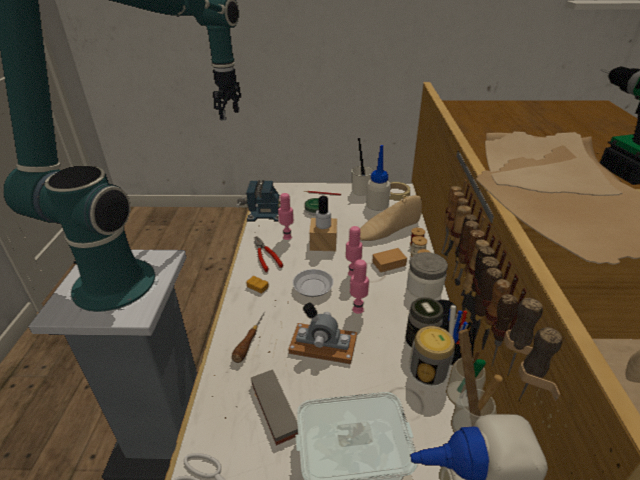

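The top view shows the black-handled gun in its block at (247,247), and pink look-alikes at (309,220), (366,220) and (232,295). The black-handled gun is the only one that is not pink and stands in a wooden block. The bearing is at (407,262) and the dish at (332,270). The side view shows the gun at (323,215), the bearing at (322,338), the cap at (310,310) and the dish at (312,284). I'll confirm these in one enlarged crop.

```bash
python3 - <<'E'
import cv2,numpy as np
t=cv2.imread('pics/top0.png');s=cv2.imread('pics/side0.png')
def cr(i,u,v,w,h,k): return cv2.resize(i[v:v+h,u:u+w],None,fx=k,fy=k,interpolation=cv2.INTER_CUBIC)
a=np.hstack([cr(t,375,222,66,50+25,6)[:300*2],cr(s,280,290,66,75,6)])
b=np.hstack([cr(t,220,225,66,25,6),cr(s,290,190,66,25,6)])
g=np.hstack([cr(t,225,225,55,50,4),cr(s,290,190,55,70,4)[:200]]) 
im=np.vstack([a,cv2.resize(np.hstack([cr(t,225,228,55,50,4),cr(s,295,190,50,65,4)[0:200]][:1]+[cr(s,295,190,65,50,4)]),(480,200)) if 0 else np.zeros((0,a.shape[1],3),np.uint8)])
cv2.imwrite('pics/crop_b.png',im)
g=np.hstack([cr(t,222,225,60,60,6),cr(s,293,190,60,75,6)[:360]])
g2=cr(s,293,190,60,75,6)
cv2.imwrite('pics/crop_g.png',np.hstack([cr(t,222,225,60,75,6),g2]))
E
```

```text
(no output)
```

View pics/crop_b.png

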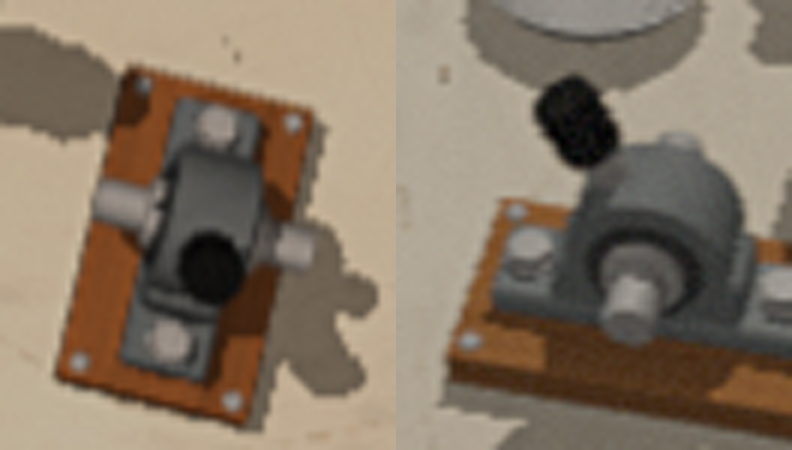

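View pics/crop_g.png

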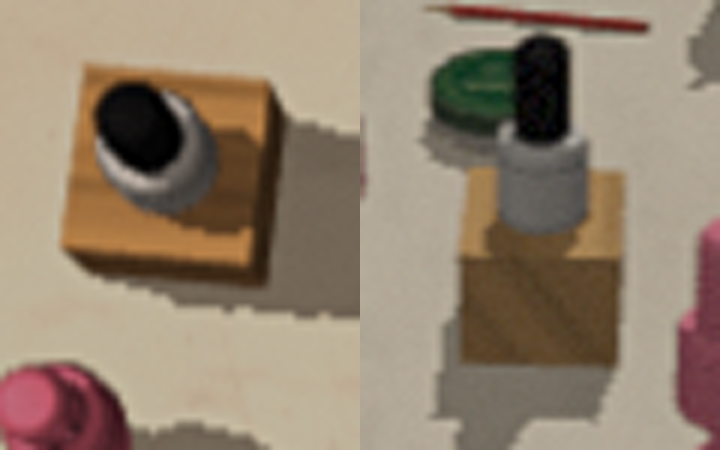

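The crops confirm both targets. The bearing's cap is at about top (410,267) and side (310,310), leaning towards the robot. The black-handled gun in the wooden block has its handle at about top (245,246) and side (323,204).

```bash
cat >> h.py <<'E'
def plan(pos,Rm):
    """tool-frame shift (m) and turn (deg) from the present pose"""
    s=readout.read_state(); R0=R.from_rotvec(s['tcp_rot'])
    return R0.inv().apply(np.array(pos)-s['tool_pos']).round(4), np.degrees((R0.inv()*R.from_matrix(Rm)).as_rotvec()).round(2)
def frame(z,y):
    z=np.array(z,float)/np.linalg.norm(z); y=np.array(y,float); y-=z*(y@z); y/=np.linalg.norm(y)
    return np.c_[np.cross(y,z),y,z]
E
cat > m.py <<'E'
from h import *
import pickle
from scipy.optimize import least_squares
d=pickle.load(open('c0.pkl','rb')); T,S=d['top'],d['side']
t=lambda u,v:(375+u/6,222+v/6); s=lambda u,v:(280+(u-396)/6,290+v/6)
g=lambda u,v:(222+u/6,225+v/6); gs=lambda u,v:(293+(u-360)/6,190+v/6)
a=np.array([-np.sin(.5),0,np.cos(.5)])
sh=np.array([0,0,.053])
# bearing pts
X,Y=.0725,.0425
obs=[(T,t(130,66),(X,Y,.016)),(T,t(314,106),(X,-Y,.016)),(T,t(60,374),(-X,Y,.016)),(T,t(248,418),(-X,-Y,.016)),
(T,t(212,268),sh+.059*a),(S,s(577,121),sh+.059*a),(S,s(500,200),(-X,Y,.016)),(S,s(447,365),(-X,-Y,.016)),(S,s(628,318),(0,-.047,.053))]
def w(p,x): c,n=np.cos(p[2]),np.sin(p[2]); return np.array([p[0]+c*x[0]-n*x[1],p[1]+n*x[0]+c*x[1],x[2]])
f=lambda p:np.concatenate([proj(c,w(p,x))-uv for c,uv,x in obs])
r=least_squares(f,[.6,-.2,0]); print('bearing',r.x,'\n',r.fun.reshape(-1,2).round(1))
print('cap fit',w(r.x,sh+.059*a),'tri',tri(ray(T,*t(212,268)),ray(S,*s(577,121))), 'crown',w(r.x,sh+.068*a))
print('handle mid',tri(ray(T,*g(139,127)),ray(S,*gs(543,87))))
print('gun rim z.066',atz(S,*gs(543,215),.066),'block corners',[atz(T,*g(*q),.066)[:2].round(4) for q in((85,65),(272,83),(65,245),(250,265))])
print('dish',tri(ray(T,332,270),ray(S,312,284)))
E
python3 m.py
```

```text
bearing [ 0.57407375 -0.20768676 -0.17885057] 
 [[-0.8 -1.1]
 [-0.1 -0.5]
 [-0.3 -0. ]
 [ 0.5  0.3]
 [-0.1 -0.8]
 [-0.2  0.5]
 [-0.6 -0.6]
 [-1.  -1.1]
 [-0.1  1.9]]
cap fit [ 0.54623884 -0.2026547   0.10477737] tri (array([ 0.54532924, -0.20248037,  0.10564521]), np.float64(0.002583864810852437)) crown [ 0.54199284 -0.2018871   0.11267561]
handle mid (array([0.56681516, 0.19852004, 0.13704509]), np.float64(0.003637056894667966))
gun rim z.066 [0.5683145  0.19552313 0.066     ] block corners [array([0.6057, 0.2368]), array([0.6025, 0.1562]), array([0.5275, 0.2374]), array([0.5236, 0.1589])]
dish (array([ 0.54053659, -0.01357856,  0.01806101]), np.float64(0.001799014898312338))
```

```bash
cat > pc.py <<'E'
from h import *
y=-.1789; a=np.array([-np.sin(.5)*np.cos(y),-np.sin(.5)*np.sin(y),np.cos(.5)]); by=np.array([-np.sin(y),np.cos(y),0])
cap=np.array([.5458,-.2026,.1050])
E
python3 - <<'E'
from pc import *
print(readout.read_state()['tool_pos'], R.from_rotvec(readout.read_state()['tcp_rot']).as_matrix().round(3))
for s in (1,-1):
    print(plan(cap+.1*a,frame(-a,s*by)))
E
```

```text
[0.22472173 0.63581953 0.24705792] [[-0.943  0.333 -0.001]
 [ 0.333  0.943 -0.002]
 [ 0.    -0.002 -1.   ]]
(array([-0.5348, -0.6911,  0.0557]), array([ -2.42, -28.6 ,  -8.99]))
(array([-0.5348, -0.6911,  0.0557]), array([-42.34,   3.58, 165.74]))
```

Emit:
jog_arm(
  deltas=[-0.27, -0.35, -0.03, 0, 0, 0, 1, -0.27, -0.35, -0.03, 0, 0, 0, 1, -0.27, -0.35, -0.03, 0, 0, 0, 1, -0.27, -0.35, -0.03, 0, 0, 0, 1, -0.27, -0.35, -0.03, 0, 0, 0, 1, -0.27, -0.35, -0.03, 0, 0, 0, 1, -0.27, -0.35, -0.03, 0, 0, 0, 1, -0.27, -0.35, -0.03, 0, 0, 0, 1],
  squeeze=30,
)

```text
time: 0.9
tool_pos: [0.3493, 0.2552, 0.2751]
tcp_rot: [-0.53, -3.097, 0.0]
wrist_force: [1.2, 0.4, 0.0]
width: 1.003
grip_force: 0.0
```

```bash
python3 -c "
from pc import *
print(plan(cap+.1*a,frame(-a,by)))"
```

```text
(array([-0.2902, -0.374 ,  0.0825]), array([ -2.31, -28.58,  -8.98]))
```

Emit:
jog_arm(
  deltas=[-0.29, -0.374, 0.06, -2.3, -28.6, -9, 1, -0.29, -0.374, 0.06, -2.3, -28.6, -9, 1, -0.29, -0.374, 0.06, -2.3, -28.6, -9, 1, -0.29, -0.374, 0.06, -2.3, -28.6, -9, 1, -0.29, -0.374, 0.06, -2.3, -28.6, -9, 1, -0.29, -0.374, 0.06, -2.3, -28.6, -9, 1, -0.29, -0.374, 0.06, -2.3, -28.6, -9, 1, -0.29, -0.374, 0.06, -2.3, -28.6, -9, 1],
)

```text
time: 1.7
tool_pos: [0.4739, -0.1219, 0.2251]
tcp_rot: [0.238, 2.63, -0.061]
wrist_force: [0.6, 1.3, -1.1]
width: 0.999
grip_force: 0.0
```

```bash
python3 -c "
from pc import *
print(plan(cap+.08*a,frame(-a,by)))"
```

```text
(array([-0.0171, -0.0666,  0.0663]), array([-0.05,  0.11, -0.09]))
```

Emit:
jog_arm(
  deltas=[-0.017, -0.0666, 0.066, 0, 0, 0, 1, -0.017, -0.0666, 0.066, 0, 0, 0, 1, -0.017, -0.0666, 0.066, 0, 0, 0, 1, -0.017, -0.0666, 0.066, 0, 0, 0, 1, -0.017, -0.0666, 0.066, 0, 0, 0, 1],
)

```text
time: 2.2
tool_pos: [0.508, -0.1927, 0.1755]
tcp_rot: [0.236, 2.632, -0.06]
wrist_force: [0.1, 0.4, 0.8]
width: 1.001
grip_force: 0.0
```

```bash
python3 - <<'E'
from pc import *
t=cam('top');s=cam('side')
print(plan(cap+.001*a,frame(-a,by)))
k=lambda i,p,w:cv2.resize(i[int(p[1])-w:int(p[1])+w,int(p[0])-w:int(p[0])+w],(400,400),interpolation=cv2.INTER_CUBIC)
pt,ps=proj(t,cap),proj(s,cap);print(pt,ps)
cv2.imwrite('pics/pre.png',np.hstack([k(t['color'],pt,45),k(s['color'],ps,45)]))
E
```

```text
(array([ 0.0007, -0.0034,  0.0804]), array([-0.  ,  0.14,  0.08]))
[410.25168854 266.00031359] [309.81127234 310.56212652]
```

View pics/pre.png

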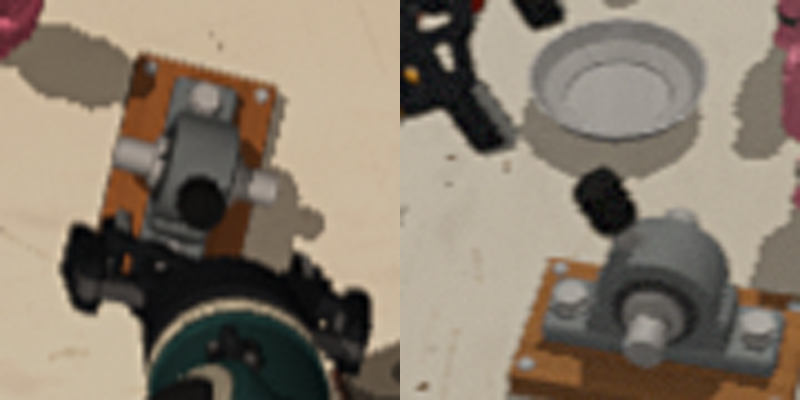

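The open fingers straddle the cap's axis: finger tips at about (85,270) and (340,320), cap at (200,200) in the enlarged top view. I'll go in along the nipple.

Emit:
jog_arm(
  deltas=[0.0007, -0.0034, 0.03, 0, 0, 0, 1, 0.0007, -0.0034, 0.055, 0, 0, 0, 1, 0.0007, -0.0034, 0.07, 0, 0, 0, 1, 0.0007, -0.0034, 0.08, 0, 0, 0, 1, 0.0007, -0.0034, 0.08, 0, 0, 0, 1, 0.0007, -0.0034, 0.08, 0, 0, 0, 1],
)

```text
time: 2.9
tool_pos: [0.5451, -0.2029, 0.1058]
tcp_rot: [0.235, 2.631, -0.061]
wrist_force: [-0.2, 1.2, 0.2]
width: 1.004
grip_force: 0.0
```

Emit:
jog_arm(
  deltas=[0, 0, 0, 0, 0, 0, -0.3, 0, 0, 0, 0, 0, 0, -0.6, 0, 0, 0, 0, 0, 0, -1, 0, 0, 0, 0, 0, 0, -1, 0, 0, 0, 0, 0, 0, -1, 0, 0, 0, 0, 0, 0, -1, 0, 0, 0, 0, 0, 0, -1, 0, 0, 0, 0, 0, 0, -1],
  squeeze=25,
)

```text
time: 3.7
tool_pos: [0.5447, -0.2028, 0.1052]
tcp_rot: [0.236, 2.632, -0.059]
wrist_force: [-3.3, 4.2, 6.6]
width: 0.281
grip_force: 24.4
```

```bash
python3 - <<'E'
from pc import *
t=cam('top');s=cam('side');print(readout.read_state()['grip_force'],readout.read_state()['width'])
print(plan(cap+.001*a,frame(-a,by)))
E
```

```text
24.360062582418323 0.2770505203775731
(array([-0.0007,  0.0005, -0.0003]), array([ 0.04,  0.01, -0.02]))
```

Emit:
jog_arm(
  deltas=[0, 0, -0.008, 0, 0, 0, -1, 0, 0, -0.016, 0, 0, 0, -1, 0, 0, -0.024, 0, 0, 0, -1, 0, 0, -0.034, 0, 0, 0, -1, 0, 0, -0.05, 0, 0, 0, -1, 0, 0, -0.075, 0, 0, 0, -1, 0, 0, -0.075, 0, 0, 0, -1],
)

```text
time: 4.5
tool_pos: [0.51, -0.1982, 0.1745]
tcp_rot: [0.236, 2.626, -0.065]
wrist_force: [-0.1, 0.1, 0.8]
width: 0.272
grip_force: 25.1
```

```bash
python3 - <<'E'
from pc import *
print(readout.read_state()['width'])
dish=np.array([.5405,-.0136,0])
print(plan(dish+[0,0,.16],frame([0,0,-1],by)))
E
```

```text
0.2717001326011038
(array([0.0095, 0.1871, 0.0107]), array([-0.16, 28.99, -0.04]))
```

Emit:
jog_arm(
  deltas=[0.0095, 0.187, 0.011, 0, 29, 0, -1, 0.0095, 0.187, 0.011, 0, 29, 0, -1, 0.0095, 0.187, 0.011, 0, 29, 0, -1, 0.0095, 0.187, 0.011, 0, 29, 0, -1, 0.0095, 0.187, 0.011, 0, 29, 0, -1, 0.0095, 0.187, 0.011, 0, 29, 0, -1, 0.0095, 0.187, 0.011, 0, 29, 0, -1],
)

```text
time: 5.2
tool_pos: [0.5388, -0.0132, 0.1556]
tcp_rot: [-0.281, -3.122, 0.0]
wrist_force: [-0.5, -0.7, 0.4]
width: 0.274
grip_force: 25.2
```

```bash
python3 - <<'E'
from pc import *
dish=np.array([.5405,-.0136,0])
print(readout.read_state()['width'],plan(dish+[0,0,.03],frame([0,0,-1],by)))
E
```

```text
0.27409309627969675 (array([-0.0025,  0.    ,  0.1256]), array([-0.04, -0.37, -0.05]))
```

Emit:
jog_arm(
  deltas=[0, 0, 0.04, 0, 0, 0, -1, 0, 0, 0.075, 0, 0, 0, -1, 0, 0, 0.1, 0, 0, 0, -1, 0, 0, 0.115, 0, 0, 0, -1, 0, 0, 0.125, 0, 0, 0, -1, 0, 0, 0.125, 0, 0, 0, -1, 0, 0, 0.125, 0, 0, 0, -1],
)

```text
time: 5.9
tool_pos: [0.5398, -0.0128, 0.0325]
tcp_rot: [-0.282, -3.125, -0.001]
wrist_force: [-0.1, -0.2, -0.3]
width: 0.275
grip_force: 25.2
```

Emit:
jog_arm(
  deltas=[0, 0, 0, 0, 0, 0, -0.3, 0, 0, 0, 0, 0, 0, -0.1, 0, 0, 0, 0, 0, 0, 0, 0, 0, 0, 0, 0, 0, 0, 0, 0, 0, 0, 0, 0, 0, 0, 0, -0.03, 0, 0, 0, 0, 0, 0, -0.07, 0, 0, 0, 0, 0, 0, -0.12, 0, 0, 0, 0],
)

```text
time: 6.7
tool_pos: [0.5375, -0.0122, 0.1504]
tcp_rot: [-0.28, -3.118, -0.001]
wrist_force: [1.4, -0.3, -0.1]
width: 0.501
grip_force: 0.0
```

```bash
python3 - <<'E'
from pc import *
t=cam('top');s=cam('side')
k=lambda i,p,w:cv2.resize(i[int(p[1])-w:int(p[1])+w,int(p[0])-w:int(p[0])+w],(400,400),interpolation=cv2.INTER_CUBIC)
cv2.imwrite('pics/dish.png',np.hstack([k(t['color'],(370,265),60),k(s['color'],(312,304),60)]))
print(readout.read_state()['tool_pos'])
for g in (.23,.135):print(plan([.566,.198,g],frame([0,0,-1],by)))
E
```

```text
[ 0.54524848 -0.01270958  0.15941079]
(array([ 0.0165,  0.2111, -0.0704]), array([ 0.09,  0.48, -0.02]))
(array([0.0173, 0.211 , 0.0246]), array([ 0.09,  0.48, -0.02]))
```

View pics/dish.png

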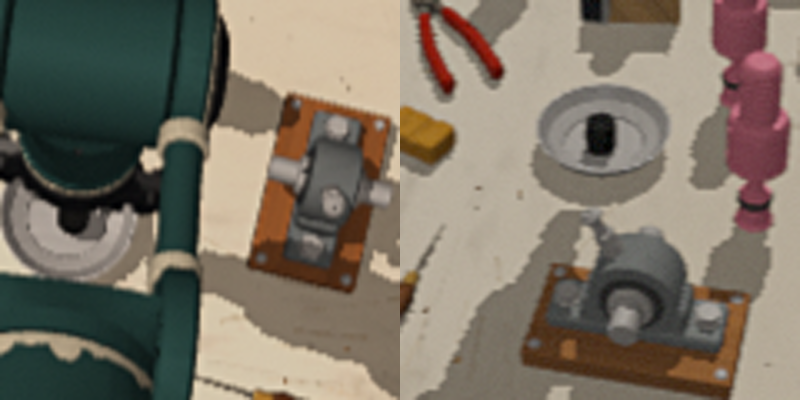

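The cap stands in the dish (side crop (600,132), top crop (75,215)). The bare nipple's crown is at about side crop (592,215) and top crop (332,203). On to the gun.

Emit:
jog_arm(
  deltas=[0.01, 0.02, -0.045, 0, 0, 0, 1, 0.0165, 0.06, -0.075, 0, 0, 0, 1, 0.0165, 0.11, -0.075, 0, 0, 0, 1, 0.0165, 0.16, -0.075, 0, 0, 0, 1, 0.0165, 0.2, -0.075, 0, 0.3, 0, 1, 0.0165, 0.211, -0.075, 0, 0.3, 0, 1, 0.0165, 0.211, -0.075, 0, 0.3, 0, 1, 0.0165, 0.211, -0.075, 0, 0.3, 0, 1],
  squeeze=110,
)

```text
time: 7.6
tool_pos: [0.561, 0.1973, 0.2258]
tcp_rot: [-0.28, -3.117, 0.0]
wrist_force: [0.5, -0.6, -0.2]
width: 0.999
grip_force: 0.0
```

```bash
python3 - <<'E'
from pc import *
s=cam('side');t=cam('top')
k=lambda i,p,w:cv2.resize(i[int(p[1])-w:int(p[1])+w,int(p[0])-w:int(p[0])+w],(400,400),interpolation=cv2.INTER_CUBIC)
print(plan([.566,.198,.14],frame([0,0,-1],by)))
cv2.imwrite('pics/n.png',np.hstack([k(t['color'],(410,266),15),k(s['color'],(310,308),15)]))
print(proj(t,[.5420,-.2019,.1127]),proj(s,[.5420,-.2019,.1127]),proj(t,[.5420,-.2019,.1127]+0*a-.03*a),proj(s,[.5420,-.2019,.1127]-.03*a))
E
```

```text
(array([-0.0055,  0.0024,  0.086 ]), array([-0.05, -0.67, -0.1 ]))
[410.51697972 266.97085281] [308.00492248 307.75404946] [409.70044001 263.25396391] [314.64493168 317.32416384]
```

View pics/n.png

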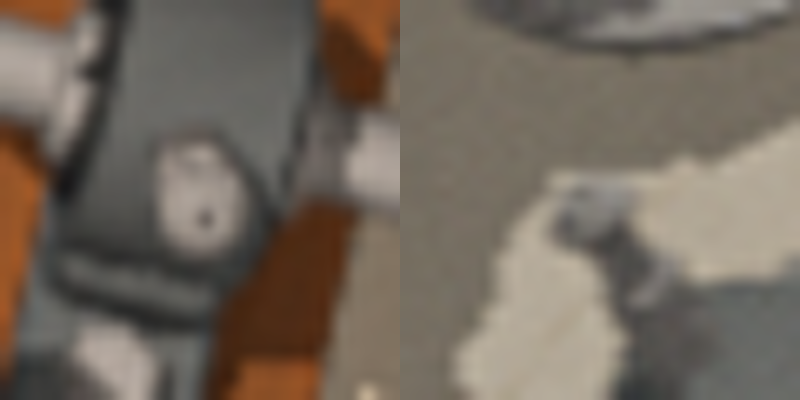

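The nipple's crown hole is at top crop (205,217), i.e. pixel (410.4,267.3), and in the side view at about (308,308). Both agree with my model, (410.5,267.0) and (308.0,307.8). Now I'll descend to the gun handle.

Emit:
jog_arm(
  deltas=[-0.0055, 0.0024, 0.02, 0, -0.6, 0, 1, -0.0055, 0.0024, 0.045, 0, -0.6, 0, 1, -0.0055, 0.0024, 0.065, 0, -0.6, 0, 1, -0.0055, 0.0024, 0.08, 0, -0.6, 0, 1, -0.0055, 0.0024, 0.086, 0, -0.6, 0, 1, -0.0055, 0.0024, 0.086, 0, -0.6, 0, 1, -0.0055, 0.0024, 0.086, 0, -0.6, 0, 1],
)

```text
time: 8.4
tool_pos: [0.5671, 0.1995, 0.1413]
tcp_rot: [0.282, 3.128, 0.001]
wrist_force: [-0.1, -0.1, -0.1]
width: 1.0
grip_force: 0.0
```

Emit:
jog_arm(
  deltas=[0, 0, 0, 0, 0, 0, 0, 0, 0, 0, 0, 0, 0, -0.2, 0, 0, 0, 0, 0, 0, -1, 0, 0, 0, 0, 0, 0, -1, 0, 0, 0, 0, 0, 0, -1, 0, 0, 0, 0, 0, 0, -1, 0, 0, 0, 0, 0, 0, -1, 0, 0, 0, 0, 0, 0, -1],
  squeeze=110,
)

```text
time: 9.2
tool_pos: [0.5667, 0.1995, 0.1412]
tcp_rot: [0.281, 3.129, 0.0]
wrist_force: [-1.1, -1.5, 5.1]
width: 0.325
grip_force: 108.6
```

```bash
python3 - <<'E'
from pc import *
s=readout.read_state();print(s['tool_pos'],s['tcp_rot'],s['wrist_force'],s['torque'],s['width'],s['grip_force'])
E
```

```text
[0.56672455 0.19953488 0.14119326] [2.81291581e-01 3.12877968e+00 7.05464431e-05] [-1.13694043 -1.46669246  5.08412508] [-0.28048876  0.20294758  0.00482322] 0.32451678397206557 108.55893070867751
```

Emit:
jog_arm(
  deltas=[0, 0, -0.01, 0, 0, 0, -1, 0, 0, -0.025, 0, 0, 0, -1, 0, 0, -0.045, 0, 0, 0, -1, 0, 0, -0.07, 0, 0, 0, -1, 0, 0, -0.1, 0, 0, 0, -1, 0, 0, -0.13, 0, 0, 0, -1, 0, 0, -0.15, 0, 0, 0, -1, 0, 0, -0.15, 0, 0, 0, -1],
)

```text
time: 10.0
tool_pos: [0.5683, 0.2004, 0.2953]
tcp_rot: [0.281, 3.123, 0.005]
wrist_force: [0.6, -0.4, -2.9]
width: 0.32
grip_force: 108.7
```

```bash
python3 - <<'E'
from pc import *
s=readout.read_state();print(s['tool_pos'],s['wrist_force'],s['width'])
crown=np.array([.5420,-.2019,.1127])
# mouth 60 mm short of crown
print(plan(crown+a*(.1312+.04),frame(-a,by)))
E
```

```text
[0.5683285  0.20044923 0.29532112] [ 0.62731034 -0.36134661 -2.89712013] 0.3196465335602225
(array([ 0.0364, -0.4007,  0.0306]), array([  0.21, -28.3 ,  -0.08]))
```

Emit:
jog_arm(
  deltas=[0.005, -0.03, -0.02, 0, -1, 0, -1, 0.01, -0.07, -0.02, 0, -3, 0, -1, 0.015, -0.11, -0.02, 0, -7, 0, -1, 0.02, -0.15, -0.02, 0, -11, 0, -1, 0.025, -0.19, -0.02, 0, -15, 0, -1, 0.03, -0.23, -0.01, 0, -19, 0, -1, 0.033, -0.27, 0, 0, -23, 0, -1, 0.036, -0.31, 0.01, 0.1, -27, 0, -1],
)

```text
time: 10.8
tool_pos: [0.4737, -0.0995, 0.2782]
tcp_rot: [0.238, 2.662, -0.06]
wrist_force: [0.2, 0.0, -4.5]
width: 0.315
grip_force: 109.5
```

```bash
python3 - <<'E'
from pc import *
crown=np.array([.5420,-.2019,.1127])
print(plan(crown+a*(.1312+.04),frame(-a,by)))
E
```

```text
(array([ 0.004 , -0.0886,  0.0153]), array([-0.1 , -1.7 ,  0.06]))
```

Emit:
jog_arm(
  deltas=[0.004, -0.035, 0.005, 0, -1.7, 0, -1, 0.004, -0.065, 0.01, 0, -1.7, 0, -1, 0.004, -0.0886, 0.015, 0, -1.7, 0, -1, 0.004, -0.0886, 0.015, 0, -1.7, 0, -1, 0.004, -0.0886, 0.015, 0, -1.7, 0, -1, 0.004, -0.0886, 0.015, 0, -1.7, 0, -1, 0.004, -0.0886, 0.015, 0, -1.7, 0, -1],
)

```text
time: 11.5
tool_pos: [0.4631, -0.1856, 0.265]
tcp_rot: [0.235, 2.633, -0.062]
wrist_force: [0.3, -0.3, -3.8]
width: 0.321
grip_force: 110.0
```

```bash
python3 - <<'E'
from pc import *
crown=np.array([.5420,-.2019,.1127])
s=cam('side');t=cam('top');st=readout.read_state()
Rm=R.from_rotvec(st['tcp_rot']); z=Rm.apply([0,0,1]); p=st['tool_pos']
print(p,st['wrist_force'],plan(crown+a*(.1312+.04),frame(-a,by)))
k=lambda c,q,w:cv2.resize(c['color'][int(q[1])-w:int(q[1])+w,int(q[0])-w:int(q[0])+w],(400,400),interpolation=cv2.INTER_CUBIC)
q1=proj(t,crown+.05*a);q2=proj(s,crown+.05*a)
ims=[]
for c,q in((t,q1),(s,q2)):
    w=40;im=k(c,q,w); f=400/(2*w)
    P=lambda x:(proj(c,x)-q.astype(int)+w+.5)*f-.5
    print([P(x).round(0) for x in (p+z*.1312,p+z*.0752,p+z*.0292,crown)])
    ims.append(im)
cv2.imwrite('pics/g.png',np.hstack(ims))
E
```

```text
[ 0.46325927 -0.18577     0.26535614] [ 0.33119658 -0.10404152 -2.85063743] (array([ 0.0027, -0.0019,  0.0013]), array([-0.05,  0.01,  0.09]))
[array([203., 193.]), array([212., 233.]), array([220., 269.]), array([200., 172.])]
[array([221., 214.]), array([154., 117.]), array([97., 34.]), array([262., 286.])]
```

View pics/g.png

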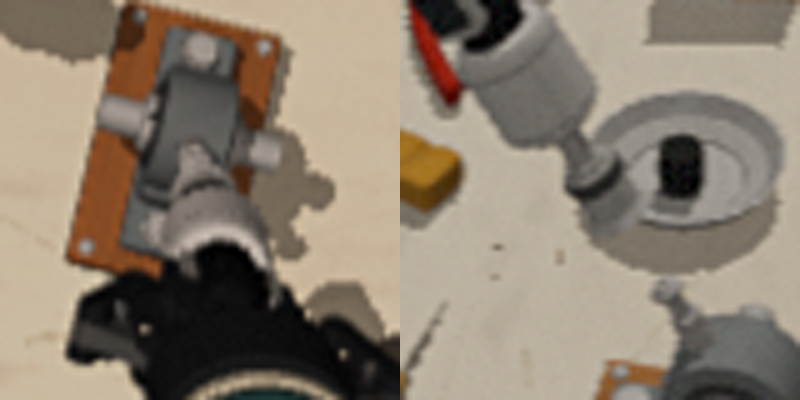

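The side view shows the coupler's mouth at about (611,210), the crown at (666,286) and the reservoir's rim at (555,118). The gun looks a few degrees off the tool axis. I'll check that in one enlarged side view with the expected axis drawn in.

```bash
python3 - <<'E'
from pc import *
crown=np.array([.5420,-.2019,.1127])
s=cam('side');st=readout.read_state()
Rm=R.from_rotvec(st['tcp_rot']); p=st['tool_pos'];print(plan(crown+a*(.1312+.04),frame(-a,by)))
u0,v0=252,247
im=cv2.resize(s['color'][v0:v0+66,u0:u0+76],None,fx=9,fy=9,interpolation=cv2.INTER_CUBIC)
P=lambda x:tuple(int(round(k)) for k in ((proj(s,x)-[u0,v0]+.5)*9-.5))
T=lambda x,z:p+Rm.apply([x,0,z])
for x in (-.023,.023): cv2.line(im,P(T(x,.0292)),P(T(x,.0752)),(0,255,0),1)
for x in (-.0155,.0155): cv2.line(im,P(T(x,.112)),P(T(x,.1312)),(0,255,0),1)
cv2.line(im,P(T(-.0155,.1312)),P(T(.0155,.1312)),(0,255,0),1)
for r,z in((-.008,0),(.008,0)): 
    e=np.array([np.cos(.5)*np.cos(-.1789),np.cos(.5)*np.sin(-.1789),np.sin(.5)])
    cv2.line(im,P(crown+e*r),P(crown+e*r-.019*a),(0,0,255),1)
print(im.shape); cv2.imwrite('pics/g2.png',im[:594])
cv2.imwrite('pics/side_raw.png',s['color'])
E
```

```text
(array([ 0.0028, -0.0017,  0.0014]), array([-0.06,  0.02,  0.08]))
(594, 684, 3)
```

View pics/g2.png

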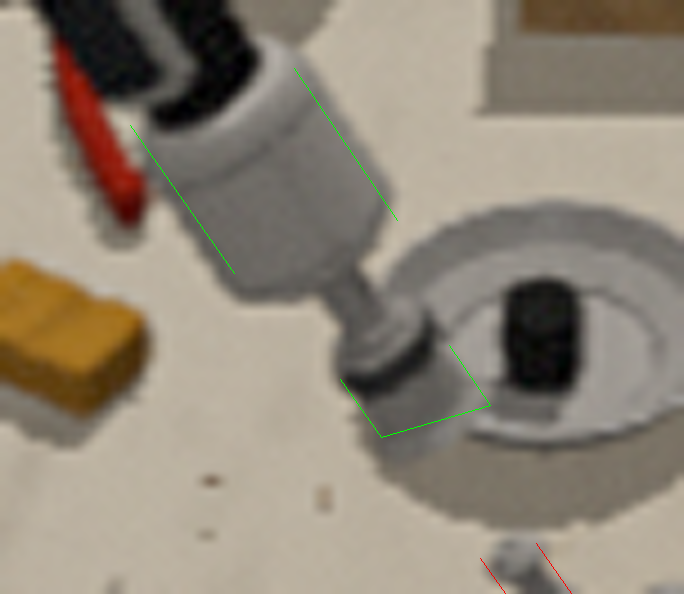

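Gun and tool axis agree to about 1 mm: coupler collar mid at (391,360), expected axis at about (396,362). The crown at (515,555) sits about 1 mm to the +x side of the model (509,550). I'll correct sideways, then advance.

Emit:
jog_arm(
  deltas=[0.002, -0.0017, 0.003, 0, 0, 0, -1, 0.002, -0.0017, 0.01, 0, 0, 0, -1, 0.002, -0.0017, 0.02, 0, 0, 0, -1, 0.002, -0.0017, 0.03, 0, 0, 0, -1, 0.002, -0.0017, 0.037, 0, 0, 0, -1, 0.002, -0.0017, 0.037, 0, 0, 0, -1, 0.002, -0.0017, 0.037, 0, 0, 0, -1],
)

```text
time: 12.35
tool_pos: [0.4785, -0.1913, 0.2314]
tcp_rot: [0.237, 2.633, -0.062]
wrist_force: [0.6, -0.2, -3.1]
width: 0.319
grip_force: 109.9
```

```bash
cat > f.py <<'E'
from pc import *
crown=np.array([.5420,-.2019,.1127])
st=readout.read_state();Rm=R.from_rotvec(st['tcp_rot'])
print('force tool',Rm.inv().apply(st['wrist_force']-[.3,-.2,-3.4]).round(1),'torque',Rm.inv().apply(st['torque']).round(2),'left to seat',plan(crown+a*.1152,frame(-a,by)),st['width'],st['time'])
E
python3 f.py
```

```text
force tool [-0.4  0.  -0.1] torque [-0.    0.54 -0.03] left to seat (array([0.0004, 0.0009, 0.0199]), array([-0.09, -0.04, -0.  ])) 0.3193944343033373 12.35
```

Next, advance slowly at 15 mm/s to about the seat depth.

Emit:
jog_arm(
  deltas=[0, 0.0005, 0.0015, 0, 0, 0, -1, 0, 0.0005, 0.003, 0, 0, 0, -1, 0, 0.0005, 0.0045, 0, 0, 0, -1, 0, 0.0005, 0.006, 0, 0, 0, -1, 0, 0.0005, 0.0075, 0, 0, 0, -1, 0, 0.0005, 0.009, 0, 0, 0, -1, 0, 0.0005, 0.0105, 0, 0, 0, -1, 0, 0.0005, 0.012, 0, 0, 0, -1],
)

```text
time: 13.15
tool_pos: [0.4844, -0.1916, 0.2219]
tcp_rot: [0.237, 2.632, -0.062]
wrist_force: [-3.2, 3.1, 1.5]
width: 0.318
grip_force: 110.7
```

```bash
python3 f.py
```

```text
force tool [ 1.2  2.7 -6.3] torque [-0.72  0.86 -0.05] left to seat (array([0.001 , 0.0001, 0.0086]), array([-0.06,  0.02, -0.01])) 0.31837532599230756 13.15
```

Emit:
jog_arm(
  deltas=[0, 0.001, 0.001, 0, 0, 0, -1, 0, 0.001, 0.002, 0, 0, 0, -1, 0, 0.001, 0.003, 0, 0, 0, -1, 0, 0.001, 0.004, 0, 0, 0, -1],
)

```text
time: 13.55
tool_pos: [0.4862, -0.1911, 0.2173]
tcp_rot: [0.237, 2.633, -0.062]
wrist_force: [1.4, 1.2, -3.8]
width: 0.314
grip_force: 110.0
```

```bash
python3 f.py
```

```text
force tool [-0.5  1.6  0.7] torque [-0.27  0.62  0.03] left to seat (array([ 0.0003, -0.0007,  0.0039]), array([-0.09, -0.02, -0.01])) 0.3139947616624804 13.55
```

The axial force rose to 6 N and dropped to zero, so it has snapped on. Now I'll compress the spring, watching the force.

Emit:
jog_arm(
  deltas=[0, 0.0007, 0.0015, 0, 0, 0, -1, 0, 0.0007, 0.003, 0, 0, 0, -1, 0, 0.0007, 0.0045, 0, 0, 0, -1, 0, 0.0007, 0.006, 0, 0, 0, -1, 0, 0.0007, 0.0075, 0, 0, 0, -1, 0, 0.0007, 0.009, 0, 0, 0, -1],
)

```text
time: 14.15
tool_pos: [0.4907, -0.1914, 0.2105]
tcp_rot: [0.236, 2.632, -0.063]
wrist_force: [-5.5, 1.7, 2.8]
width: 0.32
grip_force: 110.8
```

```bash
python3 f.py
```

```text
force tool [ 2.3  0.9 -8.3] torque [-0.33  1.19 -0.01] left to seat (array([ 0.0009, -0.0012, -0.0043]), array([-0.11,  0.02,  0.02])) 0.3200448485965861 14.15
```

Emit:
jog_arm(
  deltas=[0.0008, 0.0002, 0.0015, 0, 0, 0, -1, 0.0008, 0.0002, 0.003, 0, 0, 0, -1, 0.0008, 0.0002, 0.0045, 0, 0, 0, -1, 0.0008, 0.0002, 0.006, 0, 0, 0, -1, 0.0008, 0.0002, 0.006, 0, 0, 0, -1, 0.0008, 0.0002, 0.006, 0, 0, 0, -1],
)

```text
time: 14.75
tool_pos: [0.4932, -0.1918, 0.2056]
tcp_rot: [0.236, 2.631, -0.064]
wrist_force: [-6.9, 2.1, 5.5]
width: 0.319
grip_force: 111.2
```

```bash
python3 f.py
```

```text
force tool [  2.3   0.9 -11.4] torque [-0.27  1.21  0.02] left to seat (array([ 0.0008, -0.0013, -0.0098]), array([-0.13,  0.08,  0.03])) 0.31850067765599327 14.75
```

Emit:
jog_arm(
  deltas=[0.0008, 0.0002, 0.001, 0, 0, 0, -1, 0.0008, 0.0002, 0.002, 0, 0, 0, -1, 0.0008, 0.0002, 0.0025, 0, 0, 0, -1, 0.0008, 0.0002, 0.0025, 0, 0, 0, -1, 0.0008, 0.0002, 0.0025, 0, 0, 0, -1, 0.0008, 0.0002, 0.0025, 0, 0, 0, -1],
)

```text
time: 15.35
tool_pos: [0.494, -0.192, 0.2036]
tcp_rot: [0.236, 2.63, -0.064]
wrist_force: [-7.3, 2.2, 6.3]
width: 0.32
grip_force: 111.4
```

```bash
python3 - <<'E'
from h import *
s=cam('side');import subprocess;print(subprocess.run(['python3','f.py'],capture_output=True,text=True).stdout)
t=cam('top')
k=lambda c,q,w:cv2.resize(c['color'][q[1]-w:q[1]+w,q[0]-w:q[0]+w],(400,400),interpolation=cv2.INTER_CUBIC)
cv2.imwrite('pics/end.png',np.hstack([k(t,(400,265),45),k(s,(308,300),35)]))
E
```

```text
force tool [  3.1   1.6 -13. ] torque [-0.23  1.11 -0.04] left to seat (array([ 0.0005, -0.0013, -0.012 ]), array([-0.15,  0.14,  0.03])) 0.3158612617190798 15.4

this script no longer has the robotException ignored in: <_io.TextIOWrapper mode='rw' encoding='UTF-8'>
Traceback (most recent call last):
BrokenPipeError: [Errno 32] Broken pipe
```

```bash
python3 - <<'E'
from h import *
s=cam('side');t=cam('top')
k=lambda c,q,w:cv2.resize(c['color'][q[1]-w:q[1]+w,q[0]-w:q[0]+w],(400,400),interpolation=cv2.INTER_CUBIC)
cv2.imwrite('pics/end.png',np.hstack([k(t,(400,265),45),k(s,(308,300),35)]))
E
python3 f.py
```

```text
force tool [  1.6   2.6 -12.9] torque [-0.23  1.12  0.02] left to seat (array([ 0.0005, -0.0013, -0.012 ]), array([-0.15,  0.14,  0.03])) 0.31885961650180156 15.5
```

View pics/end.png

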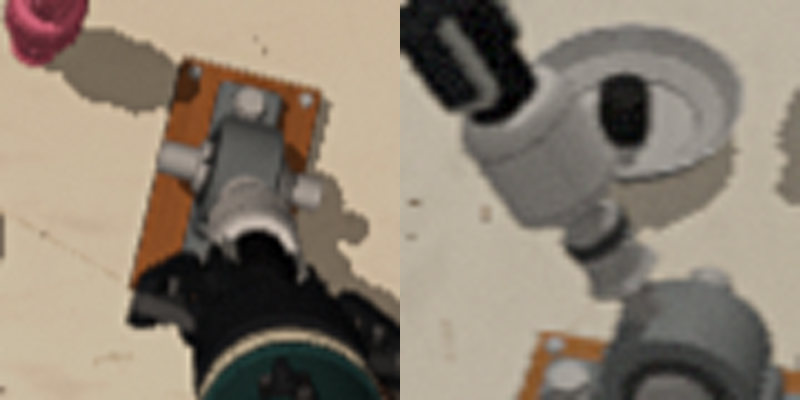

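The coupler sits over the nipple's head (side crop (620,265)), its stem is visibly shortened, and the cap is in the dish at (625,110). The push is steady at about 13 N. Handing in.

```bash
python3 -c "
from h import *
print(finish_job())"
```

```text
the job is handed in; nothing more can be done
None
```

I handed the job in at 15.5 s: the cap is in the steel dish, and the gun is snapped onto the nipple and still in the gripper, held steady at about 13 N. The force and the tool's travel put its spring at about 12–16 mm of its 18 mm travel.

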